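# Snug the stall clamp on the tray-stop batten

## Task

The wooden batten that stops the egg trays sliding lies loose in one of the two screw clamps. Turn that clamp's crank clockwise until its pad meets the batten, then a little further until it is snug, holding the batten firmly without crushing it, and let go. Leave the batten where it lies and the crank of the empty clamp alone.

Things in the scene. Friction and masses are not known exactly. Their poses are not given: they have to be found in the camera images.
- crank (a joint): Turn of the crank of the clamp with the batten, rad; grows clockwise from above (tightening), 0 = pad fully up, starts at 0 to 2.4. Pad and crank sink 3 mm per rad. The pad meets the batten at about 3.5; while turned the knob drags 7 to 8 N before that, then about 3 N more per 0.33 rad (60 N of pad force). Snug is 0.3 to 0.6 rad past contact; past 1.2 rad crushes. It stays where left.
- crank_knob (a point): Middle (half-way up) of the upright black handle on the end of that crank: 24 mm across, 58 mm tall, spins freely on its pin, so an unturning gripper can hold it and carry it round. It circles the vertical screw axis at 60 mm radius, about 200 mm above the table at the start; the crank arm lies 30 mm below this point. It stands clear above all else near the clamp.
- pad: Round steel pad, 38 mm across, under the vertical screw of that grey iron clamp; origin at the centre of its underside, on the screw axis. It starts 3 to 11 mm above the batten. The clamp's frame is 133 mm tall, bolted to the table, its column on the side towards the robot.
- batten: Loose brown wooden batten, 70 x 220 x 40 mm (x, y, z), lying through the clamp's jaw on its 16 mm thick base plate; origin at the centre of its underside. It is the only thing in either clamp.
- spare_knob (a point): Middle of the same black handle on the other, identical clamp, whose jaw is empty; not to be turned.

How it is judged:
By the outcome, as a careful person would: the job done as asked, in the order asked, and still so for the second after the job is handed in, with the robot touching nothing.
It also fails if it takes over 43 s, if anything falls off the work surface, if the arm or the gripper's body presses on something with over 40 N, if the wrist force passes 120 N, or if a joint passes its speed limit or range.

## Robot

A 6-joint arm with a two-finger parallel gripper is mounted at the origin on the work surface. World frame = base frame: x ahead of the robot, y to its left, z up, the work surface at z = 0. Lengths are in mm, angles in rad, forces in N, time in s.
With the tool pointing down it reaches from about 350 to 975 mm from the base axis. Payload 7.1 kg.
Tool frame: the origin (TCP) lies between the finger pads; the fingertips stand 19 mm ahead of it and the grasp point (between the pads) is the TCP; y points along the fingers, z is the direction in which the jaws open and shut, and the axes are right-handed (so a half turn about y gives the same grasp; the last joint's range is limited). The gripper opens to 88 mm and grips with 3 to 60 N. Pads are 20 mm wide; open, the fingers measure 115 mm over their backs; the gripper's body (75 mm by 178 mm) begins 61 mm behind the grasp point.
Start: joints at [1.139, 0.423, 1.63, -0, 1.089, -0.019], TCP at [250.702, 572.497, 241.675] pointing down, gripper open.
Joint ranges: [-3, 3], [-0.9, 2.11], [0.09, 2.58], [-1.31, 4.45], [0.11, 2.69], [-2.54, 2.54]. Speed limits (rad/s): [2.39, 2.39, 3.01, 3.14, 3.14, 3.14].

## Interface

Orientations are given as a rotation vector (axis times angle).
In Python, from workcell import ctrl gives the robot as it stands.
- The arm moves only by the tool servo_tool, never from a script. Its argument "moves" is text: rows parted by semicolons, each of 6 numbers parted by spaces: the shift along the world's x, y, z in m, then the turn, a rotation vector about the world's x, y, z in degrees. A call has 1 to 8 rows; each row is the pose to reach, as a shift and turn from the pose commanded when the call began; what a row does not reach only later rows make up. A row lasts 1/8 s, in which the tool goes at most 62.5 mm and 10.7 degrees, less where a joint would pass 70% of its speed; a pose out of reach is approached as far as the arm can. A call with a gripper value outside its range is refused whole. "hand" is the closure in counts, from 0 (fully open) to 255 (shut), set as the call begins (left out, the last holds). The fingers move at their own pace and stop on an object; the grip force is fixed at half the most. Time passes only in rows, so rows that repeat a pose let the fingers close. It gives the time, the measured TCP pose, the force and the opening at its end, in the units of the state.
- ctrl.get_obs(): the state, without advancing time (a new reading comes with each control period).
- ctrl.get_image(name): name is "scene" or "top" or "wrist"; returns a dict with "pixels" (384x512x3 uint8, red, green, blue), "depth" (384x512 float32, mm along the optical axis (not along the pixel's ray), 0 where there is no reading), "vertical_fov" (degrees; the focal length in pixels is half the picture's height over the tangent of half this angle, whatever the lens; pixels are square), "cx", "cy" (the principal point, pixels), "xyz" and "attitude" of the camera in the world; the wrist camera has in their place "T_tool_cam" (4x4, takes a point from camera to tool coordinates, whose origin is the TCP and whose axes are the tool frame's). Camera axes: x right, y up, looking along -z (the intrinsics and any distortion apply to the point x, -y, -z); pixel columns grow to the right and rows downward; lengths in mm; the calibration is good to about 2 mm. A picture is of the moment at which its call begins: read the wrist's pose just before it.
- ctrl.close_job(): hands the job in, once; it reports no verdict.
The state is a dict: "t": time; "qpos": joint angles; "qvel": joint speeds; "joint_torque": joint torques, N m; "ee_pos": TCP position; "orientation": TCP orientation; "ft_force": force on the tool from outside, world axes, zero at the start; "moment": the same for the moment, N m; "width": finger opening in mm.
Only numpy, scipy, OpenCV 4.12 (cv2) and the standard library are available. Lean on these libraries where they do the work, as an engineer would, in place of code of your own. Each camera call takes 0.05 s, during which the arm holds its last target.

## Working session

There is one attempt and no reset: what is moved stays moved. The work goes in short steps, Python scripts to look and compute and a tool call to move; the robot and the scene stay as the last step left them, time stands still between calls to the robot, and variables do not carry over. Pictures are saved under pics/ and viewed, and the job is handed in when it is done.

Besides the shell and the picture viewer there is one more tool, called as a command line: name --argument value ..., lists and objects as JSON in quotes. servo_tool: Moves the arm, as the interface text tells. Its arguments: {"type":"object","properties":{"moves":{"type":"string"},"hand":{"type":"number"}},"required":["moves"]}

```bash
ls; mkdir -p pics; cat > h.py <<'E'
import numpy as np,cv2
from workcell import ctrl
from scipy.spatial.transform import Rotation as R
def save(n,f):
    im=ctrl.get_image(n); cv2.imwrite(f,im["pixels"][:,:,::-1]); np.savez(f+'.npz',**{k:v for k,v in im.items()}); return im
E
python3 - <<'E'
from h import *
o=ctrl.get_obs();print(o)
for n in("scene","top"):
    im=save(n,f"pics/{n}0.png"); print({k:v for k,v in im.items() if k not in("pixels","depth")})
E
```

```text
pics
{'t': 0.0, 'qpos': array([ 1.13902447e+00,  4.23817126e-01,  1.63067894e+00, -3.21753541e-05,
        1.08858050e+00, -1.90280559e-02]), 'qvel': array([-0.00036998, -0.0011293 ,  0.00095209, -0.00185143,  0.0008245 ,
        0.00018894]), 'joint_torque': array([-1.57892737e-04, -5.44626939e+01, -2.73662639e+01,  6.44410145e-02,
        2.29004648e-02, -1.07688616e-04]), 'ee_pos': array([250.48645715, 572.04537682, 240.92082087]), 'orientation': array([-1.54790112,  0.3240446 , -0.32356439]), 'ft_force': array([ 0.13680385,  0.18485207, -0.39736816]), 'moment': array([ 0.00495143,  0.02777452, -0.05346341]), 'width': 87.42022888433111}
{'vertical_fov': 46.304562686989094, 'cx': 263.0420566595725, 'cy': 194.0411280584582, 'xyz': array([1135.63120063,  292.97766636,  708.68313004]), 'attitude': array([0.52373301, 0.87103632, 1.87976235])}
{'vertical_fov': 55.851216120786816, 'cx': 258.21616464932674, 'cy': 194.54857187569183, 'xyz': array([528.13011496, -23.12737731, 978.75696344]), 'attitude': array([ 0.04231877, -0.01850811, -1.57612936])}
```

View pics/scene0.png

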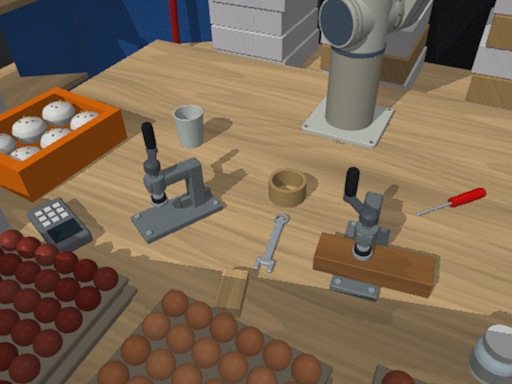

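View pics/top0.png

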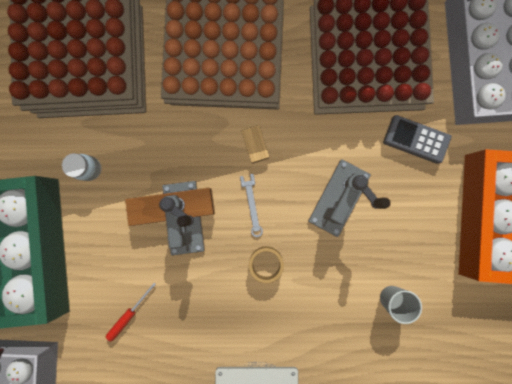

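```bash
cat >> h.py <<'E'
def world(im,u,v,d=None):
    H=im["pixels"].shape[0]; f=H/2/np.tan(np.radians(float(im["vertical_fov"]))/2)
    if d is None: d=im["depth"][int(round(v)),int(round(u))]
    p=np.array([(u-im["cx"])/f*d,-(v-im["cy"])/f*d,-d])
    return R.from_rotvec(im["attitude"]).as_matrix()@p+im["xyz"]
def load(f): return dict(np.load(f+'.npz'))
E
python3 - <<'E'
from h import *
print([k for k in load("pics/top0.png")])
a=cv2.imread("pics/top0.png")[150:270,110:230]; a=cv2.resize(a,None,fx=5,fy=5,interpolation=cv2.INTER_CUBIC)
cv2.imwrite("pics/c1.png",a)
b=cv2.imread("pics/scene0.png")[155:305,300:450]; b=cv2.resize(b,None,fx=4,fy=4,interpolation=cv2.INTER_CUBIC)
cv2.imwrite("pics/c2.png",b)
t=load("pics/top0.png"); s=load("pics/scene0.png")
for im,pts in((t,[(167,203),(165,203),(170,204),(183,222),(140,210),(184,187),(180,205)]),(s,[(351,182),(350,175),(353,190),(363,252),(372,205)])):
    for p in pts: print(p,world(im,*p).round(1), im["pixels"][p[1],p[0]])
E
```

```text
['pixels', 'depth', 'vertical_fov', 'cx', 'cy', 'xyz', 'attitude']
(167, 203) [541.8 194.1 168.3] [80 79 84]
(165, 203) [541.8 198.6 168.2] [78 76 81]
(170, 204) [539.5 187.9 165.8] [76 74 76]
(183, 222) [500.8 146.5 219.5] [43 40 35]
(140, 210) [526.1 293.4  56.1] [138  89  48]
(184, 187) [586.8 189.6  15.5] [115 118 117]
(180, 205) [537.7 176.9 116. ] [54 51 48]
(351, 182) [512.5 152.  200.4] [27 25 27]
(350, 175) [511.5 148.1 214.3] [27 26 32]
(353, 190) [512.1 157.6 183.4] [24 23 26]
(363, 252) [549.7 202.1  76.6] [27 26 25]
(372, 205) [476.3 190.2 130.5] [101 108 107]
```

View pics/c1.png

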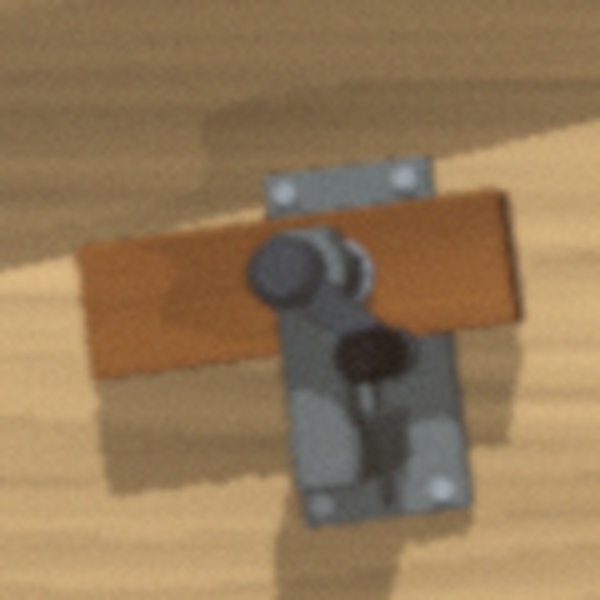

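View pics/c2.png

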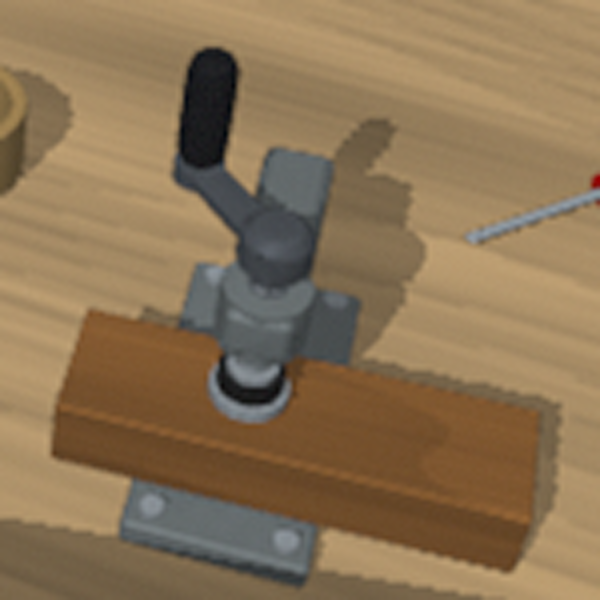

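```bash
python3 - <<'E'
from h import *
from scipy.optimize import least_squares
t=load("pics/top0.png"); s=load("pics/scene0.png")
def cloud(im,u0,u1,v0,v1):
    return np.array([[*world(im,u,v),u,v,*im["pixels"][v,u]] for v in range(v0,v1) for u in range(u0,u1)])
for nm,im,b in(("top",t,(150,205,190,240)),("scene",s,(335,385,160,225))):
    c=cloud(im,*b); k=c[(c[:,2]>178)&(c[:,2]<240)&(c[:,5:].max(1)<75)]
    print(nm,len(k),k[:,:3].min(0).round(1),k[:,:3].max(0).round(1),np.median(k[:,:3],0).round(1))
    if nm=="scene":
        kk=k[(k[:,2]<215)]
        r=least_squares(lambda p:np.hypot(kk[:,0]-p[0],kk[:,1]-p[1])-12,[505,150],loss='soft_l1'); print("fit",r.x,np.abs(r.fun).mean())
    else:
        kk=k[k[:,2]>215]; print("toppart",kk[:,:3].mean(0), len(kk))
    h=c[(c[:,2]>135)&(c[:,2]<172)&(c[:,5:].max(1)<130)]
    print("hub",len(h))
    # sphere fit on hub
    h=h[np.hypot(h[:,0]-535,h[:,1]-195)<30]
    hi=h[np.hypot(h[:,0]-535,h[:,1]-195)<18]
    r=least_squares(lambda p:np.linalg.norm(h[:,:3]-p[:3],axis=1)-p[3],[535,195,150,16],loss='soft_l1',f_scale=1.);print(r.x,np.abs(r.fun).mean())
# pad/collar
c=cloud(s,345,380,235,265); 
for z0 in(58,64,70,76):
    q=c[(c[:,2]>z0)&(c[:,2]<z0+6)]; print(z0,len(q),q[:,:3].mean(0).round(1) if len(q) else '')
# batten ends, top view
for p in((128,201),(130,224),(210,190),(212,212),(164,187),(196,183),(172,253),(203,249)): print(p,world(t,*p).round(1))
E
```

```text
top 131 [491.9 137.8 178.3] [513.3 161.  222.3] [502.9 145.4 217.1]
toppart [502.79502373 149.07269338 218.8568168 ] 80
hub 305
[536.6295761  198.67945783 129.57735797  39.12378092] 2.252970080013501
scene 288 [493. 140. 178.] [515.9 162.3 223.4] [510.8 152.2 205.5]
fit [501.46381532 151.05705936] 0.7160675674651804
hub 522
[533.97911166 196.67437917 150.23145125  22.97388235] 2.228652078388755
58 76 [544.6 198.7  59.5]
64 82 [550.1 200.7  67.5]
70 39 [550.7 201.6  72.9]
76 89 [546.6 199.4  78.9]
(128, 201) [549.3 324.4  56.2]
(130, 224) [490.5 319.1  55.2]
(210, 190) [576.5 114.6  51.6]
(212, 212) [520.1 108.5  58.7]
(164, 187) [587.3 243.8  13.4]
(196, 183) [597.6 158.3  11.2]
(172, 253) [411.2 221.7  13.1]
(203, 249) [421.4 139.3  11.5]
```

```bash
python3 - <<'E'
from h import *
o=ctrl.get_obs();print(o["t"],R.from_rotvec(o["orientation"]).as_matrix().round(3))
E
```

```text
0.1 [[ 0.916 -0.001  0.401]
 [-0.401 -0.001  0.916]
 [-0.    -1.    -0.001]]
```

servo_tool --moves "0.03 -0.05 0.02 0 0 0;0.06 -0.1 0.03 0 0 0;0.09 -0.15 0.03 0 0 0;0.12 -0.2 0.03 0 0 0;0.15 -0.25 0.03 0 0 0;0.18 -0.3 0.03 0 0 0;0.21 -0.355 0.03 0 0 0;0.235 -0.395 0.03 0 0 0" --hand 0

```text
t: 1.1
ee_pos: [486.3, 175.2, 271.5]
orientation: [-1.547, 0.325, -0.324]
ft_force: [0.6, 0.6, -1.0]
width: 87.8
```

```bash
python3 - <<'E'
from h import *
o=ctrl.get_obs()
print(o["ee_pos"],o["t"])
im=save("wrist","pics/w1.png"); print(im["T_tool_cam"].round(2),im["vertical_fov"],im["cx"],im["cy"])
np.savez("pics/w1o.npz",p=o["ee_pos"],r=o["orientation"])
d=im["depth"];d=np.where(d>0,d,np.nan)
f=192/np.tan(np.radians(im["vertical_fov"])/2)
v,u=np.mgrid[:384,:512]
P=np.stack([(u-im["cx"])/f*d,-(v-im["cy"])/f*d,-d,np.ones_like(d)],-1)
T=np.eye(4);T[:3,:3]=R.from_rotvec(o["orientation"]).as_matrix();T[:3,3]=o["ee_pos"]
W=(P@(T@im["T_tool_cam"]).T)[...,:3]
np.save("pics/w1W.npy",W)
px=im["pixels"].astype(int).max(-1)
m=(W[...,2]>182)&(W[...,2]<230)&(px<80)&(np.hypot(W[...,0]-502,W[...,1]-150)<40)
q=W[m];print(len(q),q.min(0),q.max(0),q.mean(0)); tp=q[q[:,2]>q[:,2].max()-6];print(tp.mean(0))
E
```

```text
[486.28518972 175.23138757 271.53168555] 1.1
[[   0.     -0.97   -0.25  -69.14]
 [   0.      0.25   -0.97 -143.98]
 [   1.      0.      0.      1.22]
 [   0.      0.      0.      1.  ]] 60.383502816379156 253.57223359804462 194.5338288485551
1400 [491.23322352 140.62336783 182.02709586] [512.79031074 163.69240787 222.9792155 ] [499.04589273 154.42059259 212.09036331]
[502.10475526 152.73164058 220.48288144]
```

View pics/w1.png

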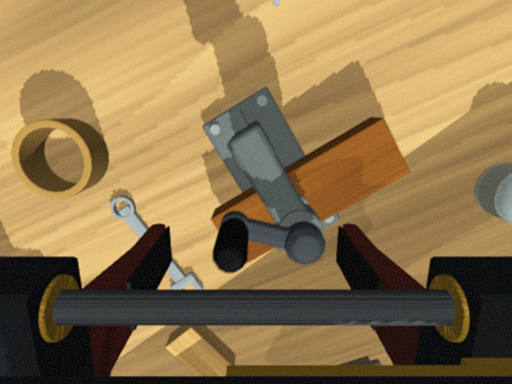

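```bash
python3 - <<'E'
from h import *
from scipy.optimize import least_squares
W=np.load("pics/w1W.npy")
for c in [(304,235),(304,242),(290,242),(318,242),(304,258),(304,226),(270,234),(260,230)]: print(c,W[c[1],c[0]].round(1))
q=W[222:264,284:326].reshape(-1,3); q=q[(q[:,2]>145)]
print(len(q),q.min(0),q.max(0),(q[:,:2].min(0)+q[:,:2].max(0))/2)
E
```

```text
(304, 235) [529.4 201.2 169.4]
(304, 242) [534.7 199.  169.8]
(290, 242) [531.2 188.6 167.6]
(318, 242) [539.3 209.2 169.8]
(304, 258) [547.8 193.8 169.7]
(304, 226) [524.4 204.  164.2]
(270, 234) [520.8 175.8 161.3]
(260, 230) [514.7 169.5 160.1]
1429 [520.97959139 181.79266523 150.17795475] [556.30340093 215.58155901 171.8882114 ] [538.64149616 198.68711212]
```

servo_tool --moves "0.016 -0.023 0 0 0 0;0.016 -0.023 -0.02 0 0 0;0.016 -0.023 -0.045 0 0 0;0.016 -0.023 -0.073 0 0 0;0.016 -0.023 -0.073 0 0 0"

```text
t: 1.78
ee_pos: [500.1, 154.2, 196.8]
orientation: [-1.549, 0.327, -0.321]
ft_force: [-0.3, -0.2, -0.3]
width: 87.5
```

servo_tool --moves "0.001 -0.0025 0 0 0 0;0.001 -0.0025 0 0 0 0;0.001 -0.0025 0 0 0 0;0.001 -0.0025 0 0 0 0;0.001 -0.0025 0 0 0 0;0.001 -0.0025 0 0 0 0" --hand 255

```text
t: 2.52
ee_pos: [502.7, 152.0, 198.7]
orientation: [-1.546, 0.324, -0.324]
ft_force: [0.3, 0.6, 0.1]
width: 31.2
```

```bash
python3 - <<'E'
from h import *
o=ctrl.get_obs();print(o["t"],o["ee_pos"],o["ft_force"],o["width"])
E
```

```text
2.525 [502.70191484 151.99050374 198.72199375] [0.31509166 0.57560276 0.07017697] 31.227688817105186
```

servo_tool --moves "0 0 0 0 0 0;0 0 0 0 0 0;0 0 0 0 0 0"

```text
t: 2.9
ee_pos: [502.4, 151.4, 198.7]
orientation: [-1.548, 0.324, -0.323]
ft_force: [-1.9, -5.9, 3.4]
width: 23.3
```

```bash
cat > tab.py <<'E'
import sys,numpy as np
C=np.array([538,198.7]); p0=np.array([502.4,151.5]); 
def disp(a,r=60.,C=C,p0=p0):
    d=p0-C; r0=np.hypot(*d); th=np.arctan2(d[1],d[0])
    rr=r0+(r-r0)*min(1,a/.3) if 0 else r0
    q=C+rr*np.array([np.cos(th-a),np.sin(th-a)])
    return np.array([*(q-p0),-3*a])
a0,step,n=map(float,sys.argv[1:4])
b=disp(a0)
print("; ".join("%.4f %.4f %.4f 0 0 0"%tuple((disp(a0+step*(i+1))-b)/1000) for i in range(int(n))))
E
python3 tab.py 0 .1 8;python3 tab.py .8 .1 8;python3 tab.py 1.6 .1 8
```

```text
-0.0045 0.0038 -0.0003 0 0 0; -0.0087 0.0080 -0.0006 0 0 0; -0.0124 0.0126 -0.0009 0 0 0; -0.0156 0.0176 -0.0012 0 0 0; -0.0183 0.0228 -0.0015 0 0 0; -0.0204 0.0283 -0.0018 0 0 0; -0.0220 0.0340 -0.0021 0 0 0; -0.0231 0.0399 -0.0024 0 0 0
-0.0004 0.0059 -0.0003 0 0 0; -0.0003 0.0118 -0.0006 0 0 0; 0.0004 0.0177 -0.0009 0 0 0; 0.0018 0.0234 -0.0012 0 0 0; 0.0037 0.0290 -0.0015 0 0 0; 0.0061 0.0344 -0.0018 0 0 0; 0.0091 0.0395 -0.0021 0 0 0; 0.0125 0.0443 -0.0024 0 0 0
0.0039 0.0044 -0.0003 0 0 0; 0.0083 0.0084 -0.0006 0 0 0; 0.0130 0.0120 -0.0009 0 0 0; 0.0180 0.0151 -0.0012 0 0 0; 0.0234 0.0176 -0.0015 0 0 0; 0.0289 0.0196 -0.0018 0 0 0; 0.0347 0.0210 -0.0021 0 0 0; 0.0405 0.0219 -0.0024 0 0 0
```

servo_tool --moves "-0.0045 0.0038 -0.0003 0 0 0;-0.0085 0.008 -0.0006 0 0 0;-0.0125 0.0125 -0.001 0 0 0;-0.0155 0.0175 -0.001 0 0 0"

```text
t: 3.4
ee_pos: [487.3, 168.6, 197.6]
orientation: [-1.548, 0.323, -0.324]
ft_force: [1.6, -7.2, -1.1]
width: 23.1
```

```bash
python3 tab.py 0.4 .1 8;python3 tab.py 1.2 .1 8;python3 tab.py 2.0 .1 8
```

```text
-0.0027 0.0053 -0.0003 0 0 0; -0.0049 0.0108 -0.0006 0 0 0; -0.0065 0.0164 -0.0009 0 0 0; -0.0075 0.0223 -0.0012 0 0 0; -0.0079 0.0282 -0.0015 0 0 0; -0.0078 0.0341 -0.0018 0 0 0; -0.0070 0.0399 -0.0021 0 0 0; -0.0057 0.0457 -0.0024 0 0 0
0.0019 0.0056 -0.0003 0 0 0; 0.0043 0.0110 -0.0006 0 0 0; 0.0073 0.0161 -0.0009 0 0 0; 0.0108 0.0209 -0.0012 0 0 0; 0.0147 0.0253 -0.0015 0 0 0; 0.0190 0.0293 -0.0018 0 0 0; 0.0237 0.0329 -0.0021 0 0 0; 0.0288 0.0359 -0.0024 0 0 0
0.0053 0.0025 -0.0003 0 0 0; 0.0109 0.0045 -0.0006 0 0 0; 0.0166 0.0060 -0.0009 0 0 0; 0.0225 0.0068 -0.0012 0 0 0; 0.0284 0.0071 -0.0015 0 0 0; 0.0343 0.0068 -0.0018 0 0 0; 0.0401 0.0059 -0.0021 0 0 0; 0.0458 0.0044 -0.0024 0 0 0
```

servo_tool --moves "-0.0025 0.0055 -0.0005 0 0 0;-0.005 0.011 -0.0005 0 0 0;-0.0065 0.0165 -0.001 0 0 0;-0.0075 0.0225 -0.001 0 0 0"

```text
t: 3.9
ee_pos: [479.6, 191.1, 196.4]
orientation: [-1.548, 0.324, -0.324]
ft_force: [1.6, -7.6, -2.3]
width: 23.7
```

servo_tool --moves "-0.0005 0.006 -0.0005 0 0 0;-0.0005 0.012 -0.0005 0 0 0;0.0005 0.0175 -0.001 0 0 0;0.002 0.0235 -0.001 0 0 0"

```text
t: 4.4
ee_pos: [481.2, 214.5, 195.2]
orientation: [-1.549, 0.324, -0.323]
ft_force: [-0.2, -8.2, -0.1]
width: 23.4
```

servo_tool --moves "0.002 0.0055 -0.0005 0 0 0;0.0045 0.011 -0.0005 0 0 0;0.0075 0.016 -0.001 0 0 0;0.011 0.021 -0.001 0 0 0"

```text
t: 4.9
ee_pos: [491.2, 235.0, 194.1]
orientation: [-1.551, 0.326, -0.321]
ft_force: [-3.9, -10.0, 4.6]
width: 23.3
```

```bash
python3 tab.py 1.6 .05 8; python3 - <<'E'
from h import *
s=save("scene","pics/s2.png")
b=cv2.imread("pics/s2.png")[205:305,310:440]; a=cv2.imread("pics/scene0.png")[205:305,310:440]
cv2.imwrite("pics/c3.png",cv2.resize(np.hstack([a,b]),None,fx=3,fy=3,interpolation=cv2.INTER_CUBIC))
o=ctrl.get_obs();print(o["t"],o["ee_pos"],o["ft_force"])
E
```

```text
0.0019 0.0023 -0.0001 0 0 0; 0.0039 0.0044 -0.0003 0 0 0; 0.0060 0.0065 -0.0004 0 0 0; 0.0083 0.0084 -0.0006 0 0 0; 0.0106 0.0103 -0.0008 0 0 0; 0.0130 0.0120 -0.0009 0 0 0; 0.0155 0.0136 -0.0010 0 0 0; 0.0180 0.0151 -0.0012 0 0 0
4.95 [491.57843908 235.40637761 194.06856501] [-3.61274994 -8.77053835  4.1267221 ]
```

View pics/c3.png

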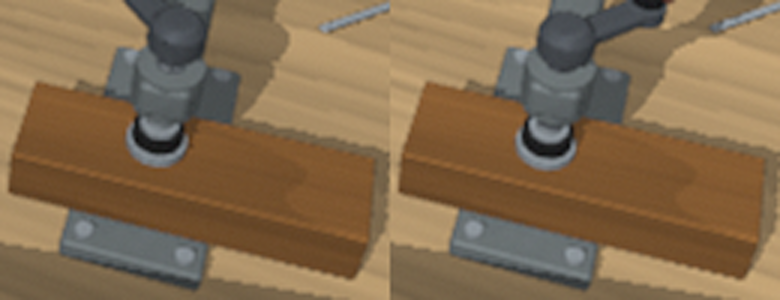

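servo_tool --moves "0.002 0.0025 -0.0001 0 0 0;0.004 0.0045 -0.0003 0 0 0"

```text
t: 5.2
ee_pos: [494.8, 239.3, 193.8]
orientation: [-1.551, 0.327, -0.321]
ft_force: [-5.7, -9.6, 5.7]
width: 23.3
```

```bash
cat > st.py <<'E'
from h import *
o=ctrl.get_obs(); C=np.array([538,198.7]); d=o["ee_pos"][:2]-C; r=np.hypot(*d); th=np.arctan2(d[1],d[0])
adv=(np.arctan2(-47.2,-35.6)-th)%(2*np.pi); u=d/r; t=np.array([u[1],-u[0]]); F=o["ft_force"]
print("t",o["t"],"r",r.round(2),"adv",adv.round(3),"drag",-(F[:2]@t).round(2),"rad",(F[:2]@u).round(2),"Fz",F[2].round(2),"z",o["ee_pos"][2].round(2),o["width"])
E
python3 st.py
```

```text
t 5.2 r 59.25 adv 1.679 drag 10.91 rad -2.37 Fz 5.68 z 193.78 23.346544675551097
```

servo_tool --moves "0.002 0.002 -0.0001 0 0 0;0.0045 0.004 -0.0003 0 0 0;0.0045 0.004 -0.0003 0 0 0"

```text
t: 5.58
ee_pos: [499.2, 243.6, 193.6]
orientation: [-1.55, 0.327, -0.321]
ft_force: [-6.1, -8.0, 6.2]
width: 23.3
```

```bash
python3 st.py
```

```text
t 5.575 r 59.32 adv 1.782 drag 9.84 rad -2.07 Fz 6.21 z 193.56 23.333464156795586
```

```bash
python3 - <<'E'
from h import *
s=save("scene","pics/s3.png"); a=load("pics/scene0.png")
for u in (360,362,364):
  for v in range(246,264):
    print(u,v,world(a,u,v).round(1),a["pixels"][v,u],'|',world(s,u,v).round(1),s["pixels"][v,u])
A=np.hstack([cv2.resize(x["pixels"][235:270,345:385,::-1],None,fx=10,fy=10,interpolation=cv2.INTER_CUBIC) for x in(a,s)])
cv2.imwrite("pics/c4.png",A)
E
```

```text
360 246 [545.3 193.9  84.9] [117 121 127] | [546.6 194.1  86.3] [69 73 78]
360 247 [544.9 194.1  81.9] [130 138 142] | [544.8 194.1  81.8] [102 106 112]
360 248 [548.6 195.1  83.2] [138 144 150] | [544.  194.3  78.2] [127 134 139]
360 249 [550.7 195.8  82.9] [132 138 143] | [544.6 194.8  76.3] [138 145 151]
360 250 [550.7 196.1  80.2] [108 114 118] | [547.9 195.7  77.2] [144 152 157]
360 251 [551.9 196.7  78.9] [62 66 68] | [549.8 196.3  76.6] [123 130 135]
360 252 [553.8 197.3  78.4] [23 24 25] | [550.3 196.8  74.6] [72 75 77]
360 253 [554.1 197.7  76.1] [28 28 28] | [552.8 197.5  74.7] [27 29 28]
360 254 [553.2 197.9  72.5] [27 25 24] | [555.3 198.2  74.8] [28 29 31]
360 255 [553.9 198.4  70.6] [30 32 32] | [554.9 198.5  71.8] [30 30 32]
360 256 [554.4 198.8  68.5] [105 111 115] | [554.4 198.8  68.6] [27 25 25]
360 257 [556.1 199.4  67.8] [134 140 146] | [558.2 199.8  70.1] [ 96 101 104]
360 258 [557.3 200.   66.5] [117 126 130] | [554.7 199.6  63.6] [136 142 148]
360 259 [559.2 200.6  66. ] [116 120 122] | [557.8 200.4  64.4] [129 136 143]
360 260 [556.5 200.5  60.3] [118  98  86]
[... 2300 characters left out ...]
9] [30 31 31]
364 255 [552.5 205.4  72.7] [21 23 21] | [554.  205.6  74.3] [26 23 24]
364 256 [552.7 205.8  70.2] [82 85 90] | [553.9 206.   71.6] [21 21 25]
364 257 [553.9 206.3  69. ] [124 130 136] | [553.  206.2  67.9] [63 64 65]
364 258 [553.1 206.6  65.4] [121 129 134] | [552.6 206.5  64.9] [121 128 133]
364 259 [553.9 207.   63.6] [114 122 128] | [556.4 207.4  66.4] [136 143 150]
364 260 [554.6 207.5  61.8] [121 110 107] | [556.4 207.8  63.8] [113 121 127]
364 261 [553.5 207.7  57.9] [120  80  41] | [554.2 207.8  58.7] [109 103 101]
364 262 [553.8 208.1  55.6] [117  79  44] | [556.2 208.5  58.3] [112  77  44]
364 263 [557.4 209.   57. ] [117  81  45] | [558.4 209.2  58.1] [123  83  45]
```

View pics/c4.png

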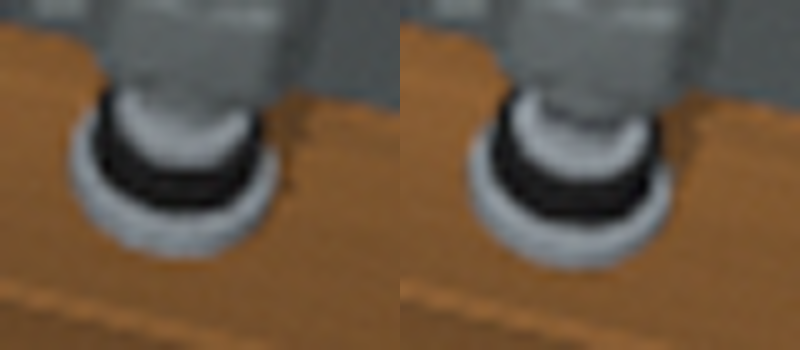

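servo_tool --moves "0.0014 0.0011 -0.0001 0 0 0"

```text
t: 5.75
ee_pos: [500.2, 244.4, 193.4]
orientation: [-1.551, 0.328, -0.32]
ft_force: [-8.1, -9.2, 8.1]
width: 23.5
```

```bash
python3 st.py
```

```text
t 5.75 r 59.35 adv 1.804 drag 12.05 rad -1.92 Fz 8.07 z 193.45 23.469042109146084
```

servo_tool --moves "-0.001 -0.0008 0 0 0 0;-0.001 -0.0008 0.0005 0 0 0"

```text
t: 6.0
ee_pos: [500.1, 244.3, 193.7]
orientation: [-1.549, 0.326, -0.322]
ft_force: [-3.0, -5.2, -2.3]
width: 23.3
```

```bash
python3 st.py
```

```text
t 6.0 r 59.3 adv 1.803 drag 5.66 rad -2.05 Fz -2.3 z 193.69 23.34071858052944
```

servo_tool --moves "0 0 0 0 0 0;0 0 0 0 0 0;0 0 0 0 0 0;0 0 0 0 0 0;0 0 0 0 0 0;0 0 0 0 0 0" --hand 0

```text
t: 6.75
ee_pos: [501.6, 245.3, 194.5]
orientation: [-1.546, 0.324, -0.324]
ft_force: [0.3, 0.4, -0.8]
width: 79.9
```

```bash
python3 st.py
```

```text
t 6.75 r 59.14 adv 1.833 drag -0.47 rad 0.17 Fz -0.76 z 194.51 79.86563466636564
```

servo_tool --moves "0 0 0.02 0 0 0;0 0 0.05 0 0 0;0 0 0.08 0 0 0;-0.015 0.05 0.09 0 0 0;-0.05 0.1 0.09 0 0 0;-0.08 0.15 0.09 0 0 0;-0.11 0.2 0.09 0 0 0;-0.14 0.25 0.09 0 0 0"

```text
t: 7.75
ee_pos: [360.5, 496.8, 284.6]
orientation: [-1.546, 0.324, -0.324]
ft_force: [1.3, 0.5, 0.4]
width: 87.0
```

```bash
python3 st.py; python3 - <<'E'
from h import *
from scipy.optimize import least_squares
s=save("scene","pics/s4.png"); t=save("top","pics/t4.png")
C=np.array([538,198.7])
for nm,im in(("s",s),("t",t)):
    q=np.array([[*world(im,u,v)] for v in range(160,260) for u in (range(330,450) if nm=="s" else range(110,230)) if im["pixels"][v,u].max()<75])
    q=q[(q[:,2]>175)&(q[:,2]<222)&(np.hypot(q[:,0]-501,q[:,1]-245)<30)]
    r=least_squares(lambda p:np.hypot(q[:,0]-p[0],q[:,1]-p[1])-12,[501,245],loss='soft_l1')
    d=r.x-C; print(nm,len(q),r.x,q[:,2].max(),"adv",(np.arctan2(-47.2,-35.6)-np.arctan2(d[1],d[0]))%(2*np.pi))
for p in((128,201),(130,224),(210,190),(212,212)): print(p,world(t,*p).round(1))
A=np.hstack([cv2.resize(x["pixels"][a:a+150,b:b+130,::-1],None,fx=3,fy=3,interpolation=cv2.INTER_CUBIC) for x,a,b in((s,155,310),(t,140,110))])
cv2.imwrite("pics/c5.png",A)
E
```

```text
t 7.75 r 346.96 adv 1.958 drag -1.34 rad -0.26 Fz 0.44 z 284.6 87.01690588440222
s 304 [498.82342822 243.82572522] 218.33357257177062 adv 1.7804395235687478
t 126 [499.93481524 243.49159629] 217.07261664221676 adv 1.790990574777025
(128, 201) [549.4 325.2  54.2]
(130, 224) [490.4 319.4  54.4]
(210, 190) [576.5 114.7  51.3]
(212, 212) [520.1 108.9  55.5]
```

View pics/c5.png

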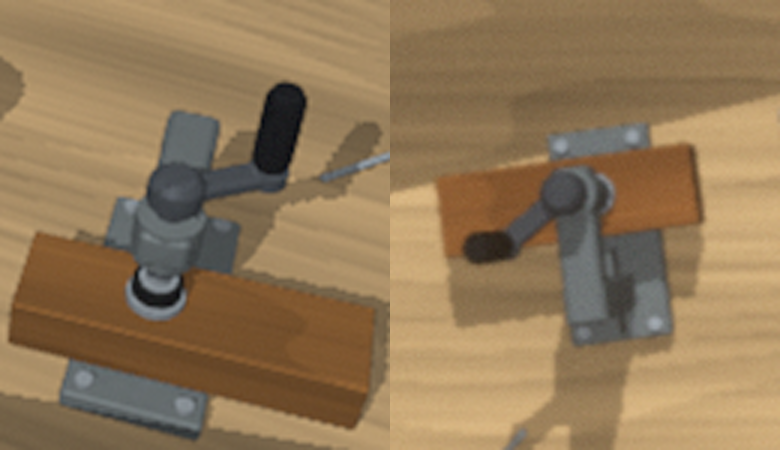

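View pics/t4.png

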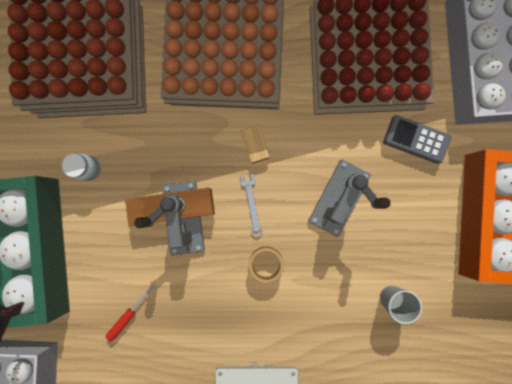

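```bash
python3 -c "
from workcell import ctrl
print(ctrl.get_obs()['qvel'].round(3)); print(ctrl.close_job())"
```

```text
[-0.07  -0.018  0.041 -0.037  0.004 -0.062]
the job is handed in; nothing more can be done
None
```

I gripped the knob of the batten's clamp with the gripper held at a fixed angle and carried it about 1.80 rad clockwise. I then let go, backed the arm away and handed the job in at about 8 s.

- **Contact and snugness:** the drag was 7–8 N until about 1.2 rad of turn, then rose to 12 N. That puts contact at about 1.3 rad and the final position about 0.5 rad past it, inside the 0.3–0.6 window with an estimated range of 0.45–0.56. This rests on the force readings. The pictures fit it, but are too coarse to show the closed gap on their own.
- **After letting go:** the camera fits put the knob at about 1.78–1.79 rad, so it held to within measuring error. The batten and the empty clamp's crank look unmoved in the top view, and the gripper is clear of everything.
- **One loose end:** the arm was still settling slightly, at under 0.1 rad/s, when I handed the job in.

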